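Heft the boxes and fetch the full tin

ROBOT

A 6-joint arm with a two-finger parallel gripper is mounted at the origin on a cart in front of the work surface, level with it; the furniture and walls round the work are solid. World frame = base frame: x ahead of the robot, y to its left, z up, the work surface at z = 0. Lengths are in mm, angles in rad, forces in N, time in s.
With the tool pointing down it reaches from about 250 to 775 mm from the base axis. Payload 8.9 kg.
Tool frame: the origin (TCP) lies at the very end of the fingers, on their centre line; the grasp point (between the pads) lies 19 mm behind it; z points along the fingers, y is the line along which they close (so a half turn about z gives the same grasp; the last joint's range is limited). The gripper opens to 85 mm and grips with 20 to 120 N. Pads are 22 mm wide; open, the fingers measure 114 mm over their backs; the gripper's body (76 mm by 85 mm) begins 54 mm behind the grasp point. The pads swing forward as they close: fully open they stand 13 mm farther back than shut.
Start: joints at [1.111, 0.291, -0.153, 1.127, 0, 1.431], TCP at [165.54, 498.217, 231.305] pointing down, gripper open.
Joint ranges: [-2.52, 2.52], [-0.91, 1.74], [-1.3, 1.37], [-1.96, 2.02], [-1.52, 1.47], [-3.14, 3.14]. Speed limits (rad/s): [2.22, 2.22, 2.79, 3.14, 3.14, 3.14].

INTERFACE

Orientations are given as a 3x3 rotation matrix whose columns are the frame's x, y, z axes.
In Python, from station import get_obs, read_camera, camera_info, close_job gives the robot as it stands.
- The arm moves only by the tool move_arm, never from a script. Its argument "targets" is one flat list of numbers, 5 for each row, row after row: the shift along the world's x, y, z in mm, then the turn about the world's z in degrees, then the opening, from 0 (shut) to 1 (fully open). In form: [dx, dy, dz, turn, gripper, dx, dy, dz, turn, gripper, ...]. A call has 1 to 20 rows; each row shifts and turns the commanded pose from where the row before left it; what a row does not reach is not made up. A row lasts 1/10 s, in which the tool goes at most 50 mm and 8.59 degrees, less where a joint would pass 70% of its speed; a pose out of reach is approached as far as the arm can. A call with a gripper value outside its range is refused whole. The fingers move at their own pace and stop on an object; the grip force is fixed at half the most. Time passes only in rows, so rows that do not move let the fingers close. It gives the time, the measured TCP pose, the force and the opening at its end, in the units of the state.
- get_obs(): the state, without advancing time (a new reading comes with each control period).
- read_camera(name): name is "scene" or "top" or "wrist"; returns (picture, depth): 400x640x3 uint8, red, green, blue; 400x640 float32, mm along the optical axis (not along the pixel's ray), 0 where there is no reading.
- camera_info(name): a dict with "fovy" (degrees; the focal length in pixels is half the picture's height over the tangent of half this angle, whatever the lens; pixels are square), "cx", "cy" (the principal point, pixels), "k1" (the pictures are not rectified: a ray, as slopes to the right and down, at radius r is drawn at 1 + k1 r^2 times it, then the intrinsics apply), "camera_from_world" (4x4, takes a point from world to camera coordinates). Camera axes: x right, y up, looking along -z (the intrinsics and any distortion apply to the point x, -y, -z); pixel columns grow to the right and rows downward; lengths in mm; the calibration is good to about 2 mm. A picture is of the moment at which its call begins: read the wrist's pose just before it. camera_info takes no time and is no camera call; for the wrist camera it gives the pose at the moment of the call.
- close_job(): hands the job in, once; it reports no verdict.
The state is a dict: "time": time; "joint_pos": joint angles; "dq": joint speeds; "joint_efforts": joint torques, N m; "position": TCP position; "orientation": TCP orientation; "wrist_force": force on the tool from outside, world axes, zero at the start; "wrist_torque": the same for the moment, N m; "grip_width": opening from 0.0 (shut) to 1.0 (fully open).
Only numpy, scipy, OpenCV 4.12 (cv2) and the standard library are available. Lean on these libraries where they do the work, as an engineer would, in place of code of your own. Each camera call takes 0.05 s, during which the arm holds its last target. There are 200 camera calls.

TASK

Each of the three identical plywood boxes holds an identical small tin, but only one tin is full of nails: lift the boxes a little to feel which is the heavy one, setting each back where it stood. Then open only that box, lay its lid flat on the free bench, right way up, and set its tin down gently on the square plywood block with the glue patch, off to the right. Keep the other two boxes shut and leave the mug, wax tin and offcut alone.

Things in the scene. Friction and masses are not known exactly. Their poses are not given: they have to be found in the camera images.
- box_a: left one of three identical loose plywood boxes in a row, each closed by its lid: 128 (own x) x 68 (own y) x 66 mm high outside, walls 4 mm, floor 5 mm, inside 120 x 60 mm, rim at 66 mm. Grip it across the 68 mm width, below the rim. Origin: centre of the underside, z up. Any of the three may be the heavy one
- box_b: middle box, as box_a. Mid-floor in every box stands a loose tin, 53 mm diameter, 50 mm high (top 55 mm above the box origin), kept central by two 8 mm high rails across the floor at own x = +-31.5 mm. Room for fingers inside the box is on the tin's two own-x sides, 33 mm each
- box_c: right box, as box_a. Box, lid and empty tin together weigh about 0.31 kg; with the full tin about 0.76 kg (either +-15 %)
- lid_a: loose lid of box_a, 0.06 kg: plywood plate 126 (own x) x 66 x 5 mm, below it a 118 x 56 x 5 mm plug that drops into the box with 1 to 2 mm of play; on top a wooden grip bar 44 mm long (own x), 14 mm wide (own y), from 10 to 34 mm above the origin. Origin: centre of the plug's underside, 61 mm above the box origin when shut, at the bench when laid flat
- lid_b: loose lid of box_b, 0.06 kg: plywood plate 126 (own x) x 66 x 5 mm, below it a 118 x 56 x 5 mm plug that drops into the box with 1 to 2 mm of play; on top a wooden grip bar 44 mm long (own x), 14 mm wide (own y), from 10 to 34 mm above the origin. Origin: centre of the plug's underside, 61 mm above the box origin when shut, at the bench when laid flat
- lid_c: loose lid of box_c, 0.06 kg: plywood plate 126 (own x) x 66 x 5 mm, below it a 118 x 56 x 5 mm plug that drops into the box with 1 to 2 mm of play; on top a wooden grip bar 44 mm long (own x), 14 mm wide (own y), from 10 to 34 mm above the origin. Origin: centre of the plug's underside, 61 mm above the box origin when shut, at the bench when laid flat
- block: fixed square plywood block with a dried glue patch on top, lying flat on the bench to the right of the boxes: 161 (own x) x 171 (own y) x 23 mm high; origin: centre of its underside; the tin goes on its top face
- wax_tin: bystander: round blue tin with a yellow band, 57 mm diameter, 34 mm high, loose; origin at its underside
- offcut: bystander: pine offcut 45 x 65 x 30 mm high, loose; origin at its underside
- mug: bystander: green enamel mug, about 69 mm diameter and 81 mm high with a handle, loose; origin at its underside. The bench between the wax tin and the offcut (x 0.64 to 0.76, y -0.06 to 0.16) is always empty
Mind the look-alikes: they are no part of the job. What is shaped like the box_c but red is not meant.

How it is judged (in metres and radians):
On the way, in this order (a step that is already met when the one before it is completed fails the run):
1. a box is lifted at least 15 mm clear of the bench, its lid on (((height (world z) of box_a above 0.015 m and horizontal distance between lid_a and box_a below 0.008 m and z of lid_a in the frame of box_a below 0.066 m and angle between lid_a's own z axis and vertical below 0.08 rad) or (height (world z) of box_b above 0.015 m and horizontal distance between lid_b and box_b below 0.008 m and z of lid_b in the frame of box_b below 0.066 m and angle between lid_b's own z axis and vertical below 0.08 rad) or (height (world z) of box_c above 0.015 m and horizontal distance between lid_c and box_c below 0.008 m and z of lid_c in the frame of box_c below 0.066 m and angle between lid_c's own z axis and vertical below 0.08 rad))), for 0.2 s.
2. one box's lid lies flat on the bench, beside its box (((height (world z) of lid_a below 0.012 m and angle between lid_a's own z axis and vertical below 0.15 rad and horizontal distance between lid_a and box_a above 0.066 m and horizontal distance between lid_a and block above 0.11 m) or (height (world z) of lid_b below 0.012 m and angle between lid_b's own z axis and vertical below 0.15 rad and horizontal distance between lid_b and box_b above 0.066 m and horizontal distance between lid_b and block above 0.11 m) or (height (world z) of lid_c below 0.012 m and angle between lid_c's own z axis and vertical below 0.15 rad and horizontal distance between lid_c and box_c above 0.066 m and horizontal distance between lid_c and block above 0.11 m))), for 0.2 s.
At the end, for the whole second after the job is handed in: The full tin rests on the block (3 to 8 N on it); every box stands upright within 6 cm of its start; exactly one lid is off and lies flat, right way up, on the bench, clear of the boxes and the block; the other two lids sit in place (within 8 mm) (contact force between block and anything else between 3 and 8 N and distance of each of box_a, box_b, box_c from where it was at the start of the episode below 0.06 m and height (world z) of each of box_a, box_b, box_c below 0.006 m and angle between each of box_a, box_b, box_c's own z axis and vertical below 0.06 rad and linear speed of each of box_a, box_b, box_c below 0.02 m/s and ((height (world z) of lid_a below 0.012 m and angle between lid_a's own z axis and vertical below 0.15 rad and horizontal distance between lid_a and box_a above 0.066 m and horizontal distance between lid_a and block above 0.11 m and horizontal distance between lid_b and box_b below 0.008 m and z of lid_b in the frame of box_b below 0.066 m and angle between each of lid_b, lid_c's own z axis and vertical below 0.08 rad and horizontal distance between lid_c and box_c below 0.008 m and z of lid_c in the frame of box_c below 0.066 m) or (height (world z) of lid_b below 0.012 m and angle between lid_b's own z axis and vertical below 0.15 rad and horizontal distance between lid_b and box_b above 0.066 m and horizontal distance between lid_b and block above 0.11 m and horizontal distance between lid_a and box_a below 0.008 m and z of lid_a in the frame of box_a below 0.066 m and angle between each of lid_a, lid_c's own z axis and vertical below 0.08 rad and horizontal distance between lid_c and box_c below 0.008 m and z of lid_c in the frame of box_c below 0.066 m) or (height (world z) of lid_c below 0.012 m and angle between lid_c's own z axis and vertical below 0.15 rad and horizontal distance between lid_c and box_c above 0.066 m and horizontal distance between lid_c and block above 0.11 m and horizontal distance between lid_a and box_a below 0.008 m and z of lid_a in the frame of box_a below 0.066 m and angle between each of lid_a, lid_b's own z axis and vertical below 0.08 rad and horizontal distance between lid_b and box_b below 0.008 m and z of lid_b in the frame of box_b below 0.066 m))); the robot touches nothing.
It fails at once if a box that does not hold the full tin is opened (its lid more than about 3 cm off, or off and let go, before the full tin is on the block) ((distance between lid_a and box_a above 0.09 m and contact force between box_a and anything else below 6 N and horizontal distance between the grasp point and box_a below 0.12 m and contact force between block and anything else below 1 N and (contact force between the fingers and anything else below 0.5 N or contact force between the fingers and lid_a above 0.5 N)) or (distance between lid_b and box_b above 0.09 m and contact force between box_b and anything else below 6 N and horizontal distance between the grasp point and box_b below 0.12 m and contact force between block and anything else below 1 N and (contact force between the fingers and anything else below 0.5 N or contact force between the fingers and lid_b above 0.5 N)) or (distance between lid_c and box_c above 0.09 m and contact force between box_c and anything else below 6 N and horizontal distance between the grasp point and box_c below 0.12 m and contact force between block and anything else below 1 N and (contact force between the fingers and anything else below 0.5 N or contact force between the fingers and lid_c above 0.5 N))).
It fails at once if a second box is opened while one stands open ((distance between lid_b and box_b above 0.09 m and distance between lid_c and box_c above 0.09 m) or (distance between lid_a and box_a above 0.09 m and distance between lid_c and box_c above 0.09 m) or (distance between lid_a and box_a above 0.09 m and distance between lid_b and box_b above 0.09 m)).
It fails at once if something is dropped or pressed hard on the block (over 40 N) (contact force between block and anything else above 40 N).
It fails at once if a box is tipped over 0.4 rad (angle between any of box_a, box_b, box_c's own z axis and vertical above 0.4 rad).
It fails at once if a bystander is shifted more than 3 cm (distance of any of wax_tin, offcut, mug from where it was at the start of the episode above 0.03 m).
It also fails if it takes over 72 s, if anything falls off the work surface, if the arm or the gripper's body presses on something with over 40 N, if the wrist force passes 120 N, or if a joint passes its speed limit or range.

## Working session

There is one attempt and no reset: what is moved stays moved. The work goes in short steps, Python scripts to look and compute and a tool call to move; the robot and the scene stay as the last step left them, time stands still between calls to the robot, and variables do not carry over. Pictures are saved under pics/ and viewed, on a budget of 10 in all, crops included, one or two more only if the job needs it, and the job is handed in when it is done.

Besides the shell and the picture viewer there is one more tool, called after "Request:" in YAML: its name, and indented under it one key for each argument. move_arm: Moves the arm, as the interface text tells. Its arguments: {"type":"object","properties":{"targets":{"type":"array","items":{"type":"number"}}},"required":["targets"]}

```bash
mkdir -p pics
cat > h.py <<'E'
import numpy as np, cv2
from station import *
def K(i):
    f=200/np.tan(np.radians(i['fovy'])/2); return f
def cloud(name):
    i=camera_info(name); p,d=read_camera(name)
    return p,d,i
def rays(i,uv):
    f=K(i); uv=np.asarray(uv,float).reshape(-1,2)
    q=(uv-[i['cx'],i['cy']])/f; s=q.copy()
    for _ in range(20): s=q/(1+i['k1']*(s**2).sum(1,keepdims=True))
    return np.c_[s[:,0],-s[:,1],-np.ones(len(s))]
def world(i,pc):
    T=np.linalg.inv(i['camera_from_world']); return pc@T[:3,:3].T+T[:3,3]
def pts(i,uv,dep): return world(i,rays(i,uv)*np.asarray(dep,float).reshape(-1,1))
def onplane(i,uv,z):
    T=np.linalg.inv(i['camera_from_world']); o=T[:3,3]; r=rays(i,uv)@T[:3,:3].T
    return o+r*((z-o[2])/r[:,2])[:,None]
def full(i,d):
    v,u=np.mgrid[0:400,0:640]; P=pts(i,np.c_[u.ravel(),v.ravel()],d.ravel()).reshape(400,640,3); P[d==0]=np.nan; return P
def save(n,p): cv2.imwrite('pics/'+n+'.png',p[:,:,::-1])
E
python3 - <<'E'
from h import *
p,d,i=cloud('top'); save('top',p); np.savez('top.npz',p=p,d=d); print(i)
q,_,j=cloud('scene'); print(j); s=np.vstack([p,q]); save('both',cv2.resize(s,(480,600)))
o=get_obs(); print(o)
E
```

```text
{'fovy': 44.750629648381405, 'cx': 318.61577933658003, 'cy': 193.00010702209525, 'k1': -0.004022620559210315, 'camera_from_world': array([[-1.36458833e-02, -9.99899272e-01, -3.90331508e-03,
        -4.47352997e+01],
       [ 9.97695925e-01, -1.38750600e-02,  6.64102774e-02,
        -5.92100445e+02],
       [-6.64577468e-02, -2.98809466e-03,  9.97784766e-01,
        -1.68045234e+03],
       [ 0.00000000e+00,  0.00000000e+00,  0.00000000e+00,
         1.00000000e+00]])}
{'fovy': 43.9924231612583, 'cx': 318.67407623225654, 'cy': 201.9983241655742, 'k1': -0.062491079422822074, 'camera_from_world': array([[-7.28032882e-01, -6.85453478e-01, -1.10296291e-02,
         3.91520743e+02],
       [ 3.78410997e-01, -4.15229092e-01,  8.27278622e-01,
        -3.16729578e+02],
       [-5.71640831e-01,  5.98112307e-01,  5.61683566e-01,
        -1.41995469e+03],
       [ 0.00000000e+00,  0.00000000e+00,  0.00000000e+00,
         1.00000000e+00]])}
{'time': 0.1, 'joint_pos': array([ 1.11072336e+00,  2.91224537e-01, -1.54033175e-01,  1.12674592e+00,
        1.91243116e-05,  1.43148549e+00]), 'dq': array([-0.00042245, -0.00032272,  0.00430899, -0.00019835,  0.00205443,
       -0.00072447]), 'joint_efforts': array([ 2.43260358e-03, -5.37975276e+01,  3.31920183e+01,  9.20222170e-03,
       -1.53407750e-04,  1.05601970e-05]), 'position': array([165.34215844, 497.85896454, 230.79604511]), 'orientation': array([[-9.48995348e-01,  3.15289587e-01, -5.53196879e-04],
       [ 3.15290017e-01,  9.48994759e-01, -1.07328094e-03],
       [ 1.86586633e-04, -1.19295608e-03, -9.99999271e-01]]), 'wrist_force': array([-0.61218033, -0.07126927,  0.85035917]), 'wrist_torque': array([ 0.02089097, -0.0254941 , -0.01146756]), 'grip_width': 1.001376566666185}
```

View pics/top.png

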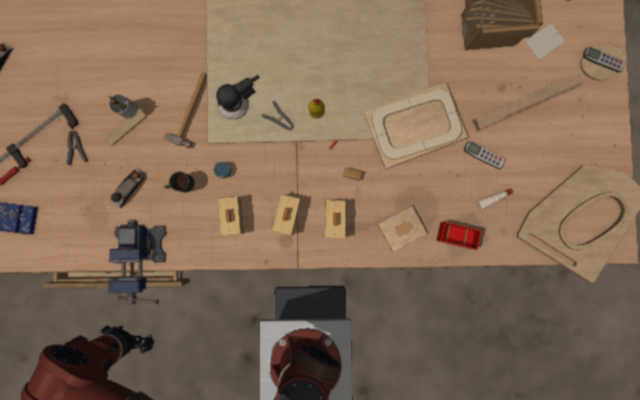

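The top view shows the boxes at about (230,215), (287,214) and (336,218) and the block at (403,228). The wax tin is at (222,170), the offcut at (353,174) and the mug at (182,181). The look-alikes are the red open box at (460,235), which is not meant, and the large seat board at (585,220), which is not the block.

Run:
```python
from h import *
z=np.load('top.npz'); p,d=z['p'],z['d']; i=camera_info('top'); P=full(i,d)
for n,(u,v) in dict(a=(230,215),b=(287,214),c=(336,218),block=(403,228),wax=(222,170),off=(353,174),mug=(182,181)).items():
    W=P[v-32:v+32,u-32:u+32]; lo,hi=(58,80) if n in 'abc' else ((13,33) if n in('block','off') else (22,95))
    m=((W[...,2]>lo)&(W[...,2]<hi)).astype(np.uint8)
    k,l,s,c=cv2.connectedComponentsWithStats(m); b=1+np.argmax(s[1:,4]); Q=W[l==b]
    r=cv2.minAreaRect(Q[:,:2].astype(np.float32)); print(n,s[b,4],np.round(r[0]),np.round(r[1]),round(r[2],1),'z',np.round(np.median(Q[:,2])))
    if n in 'abc':
        m=(W[...,2]>85); 
        if m.sum()>4:
            r=cv2.minAreaRect(W[m][:,:2].astype(np.float32)); print('  bar',m.sum(),np.round(r[0]),np.round(r[1]),round(r[2],1))
c=p[130:270,150:480]; save('crop',cv2.resize(c,None,fx=2.4,fy=2.4,interpolation=cv2.INTER_CUBIC))
```

```text
a 696 [518. 252.] [128.  69.] 4.8 z 72.0
  bar 60 [517. 252.] [42. 14.] 7.8
b 669 [518.  61.] [ 69. 125.] 75.6 z 71.0
  bar 58 [519.  60.] [14. 44.] 76.4
c 669 [ 499. -107.] [ 68. 122.] 89.1 z 72.0
  bar 63 [ 502. -107.] [14. 40.] 88.7
block 1221 [ 466. -341.] [111. 137.] 27.5 z 23.0
wax 216 [677. 284.] [56. 55.] 43.2 z 33.0
off 118 [ 657. -170.] [60. 30.] 73.6 z 29.0
mug 430 [635. 427.] [84. 67.] 74.2 z 53.0
```

View pics/crop.png

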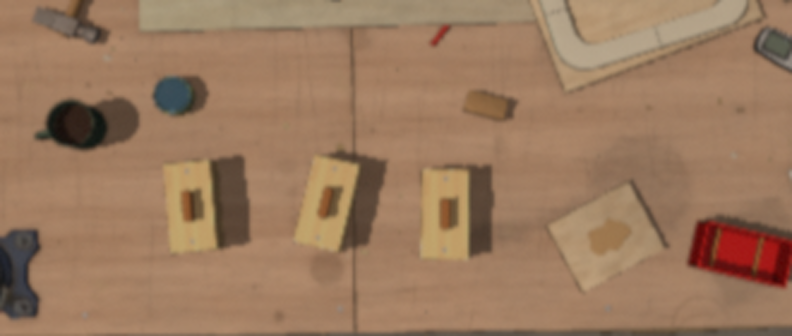

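I choose the three yellow boxes and the patched block at (403,228). It measures 137x111 mm turned 27°, and its outer bounds are 161x171, which agrees with the description. Next I move above box_a.

Request:
move_arm:
  targets: [32, -22.4, -3, 2.2, 1, 32, -22.4, -3, 2.2, 1, 32, -22.4, -3, 2.2, 1, 32, -22.4, -3, 2.2, 1, 32, -22.4, -3, 2.2, 1, 32, -22.4, -3, 2.2, 1, 32, -22.4, -3, 2.2, 1, 32, -22.4, -3, 2.2, 1, 32, -22.4, -3, 2.2, 1, 32, -22.4, -3, 2.2, 1, 32, -22.4, -3, 2, 1, 0, 0, 0, 0, 1, 0, 0, 0, 0, 1]

```text
time: 1.4
position: [517.5, 251.2, 197.6]
orientation: [[-0.995, -0.096, -0.001], [-0.096, 0.995, -0.0], [0.002, -0.0, -1.0]]
wrist_force: [-0.2, -0.2, -0.4]
grip_width: 1.001
```

```bash
cat > w.py <<'E'
from h import *
import sys
def look(name,show=True,bar=(84,105),lid=(58,80)):
    o=get_obs(); i=camera_info('wrist'); p,d=read_camera('wrist'); P=full(i,d); 
    if show: save(name,p)
    R=o['orientation']; print('TCP',np.round(o['position'],1),'yaw y',round(np.degrees(np.arctan2(R[1,1],R[0,1])),1),'F',np.round(o['wrist_force'],1),'t',round(o['time'],2))
    for nm,(lo,hi) in dict(bar=bar,lid=lid).items():
        m=((P[...,2]>lo)&(P[...,2]<hi)).astype(np.uint8)
        k,l,s,c=cv2.connectedComponentsWithStats(m)
        for b in range(1,k):
            if s[b,4]>150:
                Q=P[l==b]; r=cv2.minAreaRect(Q[:,:2].astype(np.float32)); print(nm,s[b,:],np.round(r[0],1),np.round(r[1],1),round(r[2],1),'z',round(float(np.median(Q[:,2])),1))
    return p,d,i,P
if __name__=='__main__': look(sys.argv[1])
E
python3 w.py w1
```

```text
TCP [517.5 251.2 197.6] yaw y 95.5 F [-0.2 -0.2 -0.4] t 1.4
bar [  33  142   37   63 1784] [517.3  59.8] [15.  43.6] 76.8 z 94.5
bar [ 312  165   20   62 1169] [515.  251.8] [43.6 13.7] 5.3 z 95.0
lid [   15    69   124   184 14257] [517.7  59.9] [ 68.7 129.1] 75.9 z 71.2
lid [  277   103    92   161 12518] [514.8 251.6] [127.4  68.2] 4.5 z 71.3
lid [486 296  44  19 380] [602.8 423.5] [32.7  5.6] 83.2 z 68.8
lid [538 315  20  18 197] [620.5 464.9] [ 9.3 19.5] 16.8 z 66.5
lid [525 317  16  22 179] [621.9 446.9] [23.   3.1] 24.3 z 68.9
```

View pics/w1.png

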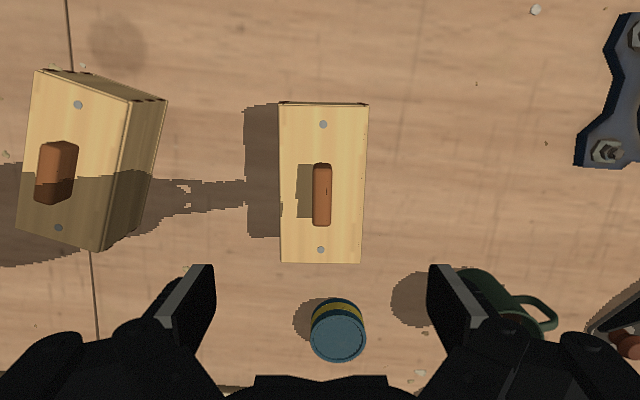

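The wrist view shows box_a's lid from (277,103) to (369,263) with its bar at (322,195), and box_b on the left. Next I descend on box_a, grip it and lift it about 30 mm.

Request:
move_arm:
  targets: [-2.5, 0.5, -30, -0.5, 1, 0, 0, -35, 0, 1, 0, 0, -35, 0, 1, 0, 0, -30, 0, 1, 0, 0, -20, 0, 1, 0, 0, -12, 0, 1, 0, 0, -7, 0, 1, 0, 0, 0, 0, 1, 0, 0, 0, 0, 0, 0, 0, 0, 0, 0, 0, 0, 0, 0, 0, 0, 0, 0, 0, 0, 0, 0, 0, 0, 0]

```text
time: 2.75
position: [515.9, 252.7, 30.7]
orientation: [[-0.996, -0.089, 0.002], [-0.089, 0.996, 0.001], [-0.002, 0.001, -1.0]]
wrist_force: [-1.1, 0.5, 6.4]
grip_width: 0.784
```

Request:
move_arm:
  targets: [0, 0, 4, 0, 0, 0, 0, 8, 0, 0, 0, 0, 10, 0, 0, 0, 0, 8, 0, 0, 0, 0, 0, 0, 0, 0, 0, 0, 0, 0, 0, 0, 0, 0, 0, 0, 0, 0, 0, 0]

```text
time: 3.55
position: [514.7, 252.2, 58.9]
orientation: [[-0.996, -0.089, -0.001], [-0.089, 0.996, -0.0], [0.001, -0.0, -1.0]]
wrist_force: [-0.5, -0.3, -2.8]
grip_width: 0.788
```

Run:
```python
from h import *
p,d,i=cloud('scene'); save('s1',p[100:380,250:640] if 0 else p)
o=get_obs(); print(o['wrist_force'],o['position'],o['time'],o['grip_width'])
```

```text
[ 0.26010174 -0.05843809 -3.1163734 ] [514.72466478 252.21033375  58.91186882] 3.6 0.788171666485593
```

View pics/s1.png

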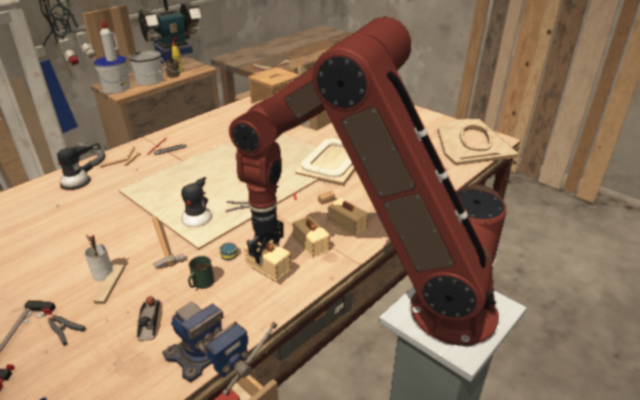

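Box_a is lifted, with the gripper at about (265,245). It weighs about 3 N, so it is the light kind. I set it back and go above box_b.

Request:
move_arm:
  targets: [0, 0, -10, 0, 0, 0, 0, -10, 0, 0, 0, 0, -5, 0, 0, 0, 0, -3, 0, 0, 0, 0, 0, 0, 0, 0, 0, 0, 0, 1, 0, 0, 0, 0, 1, 0, 0, 0, 0, 1, 0, 0, 0, 0, 1, 0, 0, 15, 0, 1, 0, 0, 40, 0, 1, 0, 0, 40, 0, 1, 0.5, -32, 10, -3, 1, 0.5, -32, 0, -3, 1, 0.5, -32, 0, -3, 1, 0.5, -32, 0, -3, 1, 0.5, -32, 0, -4, 1, 0.5, -32, 0, -3, 1, 0, 0, 0, 0, 1]

```text
time: 5.5
position: [518.3, 57.2, 136.5]
orientation: [[-0.97, 0.245, 0.0], [0.245, 0.97, -0.001], [-0.001, -0.001, -1.0]]
wrist_force: [0.8, -0.1, 0.8]
grip_width: 1.001
```

```bash
python3 w.py w2
```

```text
TCP [518.3  57.2 136.5] yaw y 75.8 F [ 0.8 -0.1  0.8] t 5.5
bar [ 311  187   25   79 1915] [516.9  59.2] [13.7 43.7] 75.8 z 94.9
bar [   4  226   64   77 2814] [ 499.5 -107.1] [15.8 44.3] 88.4 z 94.1
lid [  562    15    78   231 13954] [515.6 237.5] [128.8  40.9] 4.1 z 71.0
lid [  265   108   117   198 19497] [516.9  58.9] [ 68.2 127.1] 75.8 z 71.3
lid [    0   137   150   201 17010] [ 499.3 -107.1] [ 69.2 127.3] 88.7 z 71.2
```

Request:
move_arm:
  targets: [-1.5, 2, -30, 0, 1, 0, 0, -35, 0, 1, 0, 0, -22, 0, 1, 0, 0, -12, 0, 1, 0, 0, -7, 0, 1, 0, 0, 0, 0, 1, 0, 0, 0, 0, 0, 0, 0, 0, 0, 0, 0, 0, 0, 0, 0, 0, 0, 0, 0, 0, 0, 0, 0, 0, 0, 0, 0, 4, 0, 0, 0, 0, 8, 0, 0, 0, 0, 10, 0, 0, 0, 0, 6, 0, 0, 0, 0, 0, 0, 0, 0, 0, 0, 0, 0, 0, 0, 0, 0, 0]

```text
time: 7.35
position: [516.2, 62.3, 58.0]
orientation: [[-0.971, 0.24, -0.001], [0.24, 0.971, 0.0], [0.001, -0.0, -1.0]]
wrist_force: [-1.2, -0.3, -7.2]
grip_width: 0.786
```

Box_b weighs about 7.3 N, against about 3 N for box_a, so it is the heavy one. I set it down, release and rise for a look.

Request:
move_arm:
  targets: [0, 0, -10, 0, 0, 0, 0, -10, 0, 0, 0, 0, -5, 0, 0, 0, 0, -3, 0, 0, 0, 0, 0, 0, 0, 0, 0, 0, 0, 1, 0, 0, 0, 0, 1, 0, 0, 0, 0, 1, 0, 0, 0, 0, 1, 0, 0, 15, 0, 1, 0, 0, 40, 0, 1, 0, 0, 40, 0, 1, 0, 0, 10, 0, 1, 0, 0, 0, 0, 1]

```text
time: 8.75
position: [517.9, 62.3, 136.8]
orientation: [[-0.971, 0.24, 0.004], [0.24, 0.971, -0.0], [-0.003, 0.001, -1.0]]
wrist_force: [0.9, 0.5, -0.4]
grip_width: 1.001
```

```bash
python3 w.py w3
```

```text
TCP [517.9  62.3 136.8] yaw y 76.1 F [ 0.9  0.5 -0.4] t 8.75
bar [ 307  187   26   78 1916] [515.9  62.6] [13.8 43.2] 76.5 z 95.0
bar [   0  227   61   77 2759] [ 499.4 -107.3] [16.  43.9] 89.2 z 94.2
lid [  553    16    87   233 15944] [515.7 239.9] [129.5  46.5] 4.0 z 71.1
lid [  261   107   118   199 19447] [516.4  62.2] [ 68.2 128.1] 76.3 z 71.3
lid [    0   138   146   200 16365] [ 499.3 -107.1] [ 69.3 127.6] 88.4 z 71.2
```

View pics/w3.png

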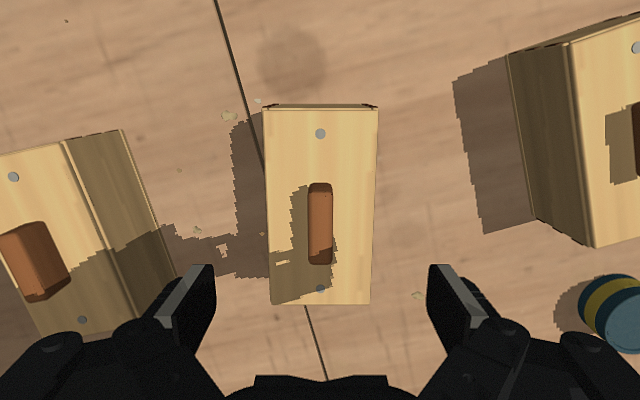

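Box_b is shut, with its bar at (320,223). Next I grip the bar and lift the lid straight up.

Request:
move_arm:
  targets: [-1.5, 0, -25, 0, 1, 0, 0, -22, 0, 1, 0, 0, -10, 0, 1, 0, 0, -5, 0, 1, 0, 0, 0, 0, 0, 0, 0, 0, 0, 0, 0, 0, 0, 0, 0, 0, 0, 0, 0, 0, 0, 0, 0, 0, 0, 0, 0, 0, 0, 0, 0, 0, 0, 0, 0]

```text
time: 9.9
position: [515.5, 62.3, 73.9]
orientation: [[-0.971, 0.24, 0.001], [0.24, 0.971, -0.0], [-0.001, 0.0, -1.0]]
wrist_force: [-1.3, -1.1, 4.3]
grip_width: 0.147
```

Request:
move_arm:
  targets: [0, 0, 5, 0, 0, 0, 0, 10, 0, 0, 0, 0, 20, 0, 0, 0, 0, 25, 0, 0, 0, 0, 20, 0, 0, 23, -1.5, 0, 0, 0, 23, -1.5, 0, 0, 0, 23, -1.5, 0, 0, 0, 23, -1.5, 0, 0, 0, 23, -1.5, 0, 0, 0, 23, -1.5, 0, 0, 0, 23, -1.5, 0, 0, 0, 23, -1.5, 0, 0, 0, 0, 0, 0, 0, 0, 0, 0, 0, 0, 0]

```text
time: 11.4
position: [698.7, 50.3, 153.2]
orientation: [[-0.971, 0.24, -0.001], [0.24, 0.971, 0.0], [0.001, -0.0, -1.0]]
wrist_force: [-0.3, 0.8, -0.6]
grip_width: 0.149
```

Run:
```python
from w import *
look('w4',bar=(40,58),lid=(85,160))
```

```text
TCP [698.7  50.3 153.2] yaw y 76.1 F [-0.3  0.8 -0.6] t 11.4
bar [   0    0   85   71 1439] [ 549.1 -103.9] [59.6 30.7] 88.1 z 49.0
bar [211  18 113   8 622] [578.6  46.9] [67.5  1.7] 75.2 z 50.0
bar [ 546  327   94   57 2672] [877.6 238.4] [28.2 77.9] 13.4 z 47.2
bar [  0 379  21  21 235] [ 804.2 -257.4] [24.3 11.2] 16.1 z 43.0
lid [  239   125   164   183 21335] [679.2  55.3] [66.3 83. ] 76.2 z 150.6
lid [ 295  336   52   45 1757] [747.3  38.2] [25.2 26.3] 78.2 z 150.4
lid [614 388  26  12 167] [881.8 232.5] [ 4.7 18.2] 13.2 z 87.4
```

View pics/w4.png

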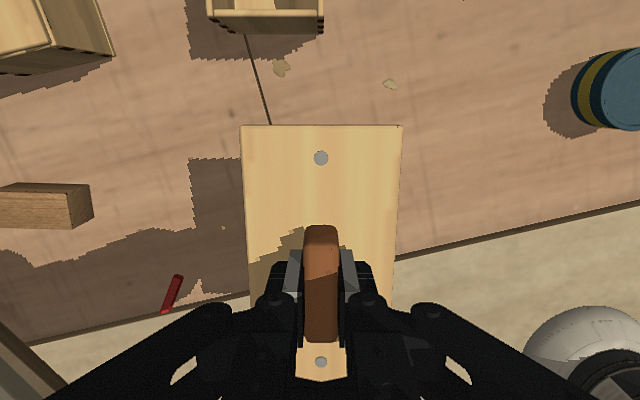

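The lid is held level, spanning (240,125) to (402,308), and the open box is at the top. Next I lay the lid down and release it.

Request:
move_arm:
  targets: [-7, 0, -25, 0, 0, -7, 0, -35, 0, 0, 0, 0, -35, 0, 0, 0, 0, -25, 0, 0, 0, 0, -11, 0, 0, 0, 0, -5, 0, 0, 0, 0, -3, 0, 0, 0, 0, -1, 0, 0, 0, 0, 0, 0, 0]

```text
time: 12.35
position: [685.8, 50.3, 14.4]
orientation: [[-0.971, 0.24, 0.002], [0.24, 0.971, -0.0], [-0.002, 0.0, -1.0]]
wrist_force: [-0.0, 0.2, -0.5]
grip_width: 0.146
```

Request:
move_arm:
  targets: [0, 0, 0, 0, 1, 0, 0, 0, 0, 1, 0, 0, 0, 0, 1, 0, 0, 0, 0, 1, 0, 0, 0, 0, 1, 0, 0, 15, 0, 1, 0, 0, 40, 0, 1, 0, 0, 40, 0, 1, 0, 0, 45, 0, 1, -28, 2, 0, 0, 1, -28, 2, 0, 0, 1, -28, 2, 0, 0, 1, -28, 2, 0, 0, 1, -28, 2, 0, 0, 1, -28, 2, 0, 0, 1, 0, 0, 0, 0, 1, 0, 0, 0, 0, 1]

```text
time: 14.05
position: [517.6, 62.3, 154.6]
orientation: [[-0.971, 0.24, 0.002], [0.24, 0.971, -0.0], [-0.002, 0.0, -1.0]]
wrist_force: [0.5, 0.7, 0.4]
grip_width: 1.004
```

Run:
```python
from w import *
p,d,i,P=look('w5',bar=(5,16),lid=(45,80))
m=((P[...,2]>40)&(P[...,2]<60)&(abs(P[...,0]-516)<60)&(abs(P[...,1]-62)<40))
Q=P[m]; 
for lo in range(40,60,4): 
    q=Q[(Q[:,2]>=lo)&(Q[:,2]<lo+4)]; print(lo,len(q),q.mean(0) if len(q) else '')
```

```text
TCP [517.6  62.3 154.6] yaw y 76.1 F [0.5 0.7 0.4] t 14.05
bar [ 495   55   35  160 1028] [516.8 218.8] [129.    2.4] 4.4 z 10.9
bar [ 281  114   79   79 2939] [491.1  68.4] [60.5 61.4] 76.4 z 5.9
bar [124 128  60 148 993] [500.8 -73.8] [  2.3 128.5] 88.5 z 10.9
bar [ 284  209   73   47 1406] [556.1  52.5] [60.4 41. ] 76.4 z 6.0
bar [565 266  60  53 639] [664.8 272.3] [23.1 54.8] 41.7 z 10.7
bar [ 316  296   72   85 5046] [670.3  54.3] [65.6 93.5] 76.0 z 10.2
lid [  522    12   118   227 18936] [514.3 251.2] [128.9  68.1] 4.6 z 71.0
lid [ 266  106  109  183 5517] [516.1  62.4] [ 68.2 127.9] 76.2 z 65.2
lid [    0   134   163   194 18153] [ 499.2 -107.1] [ 69.3 127.4] 88.5 z 71.1
lid [ 283  162   75   74 4312] [516.5  62.5] [52.2 52.7] 74.4 z 53.7
40 319 [526.73384696  54.15645339  41.99143713]
44 364 [524.12458575  57.89496928  46.0849018 ]
48 384 [527.70674495  56.46150839  50.25505253]
52 4311 [517.49511196  61.73247767  53.81825725]
56 482 [527.14198181  56.35962071  57.41072117]
```

View pics/w5.png

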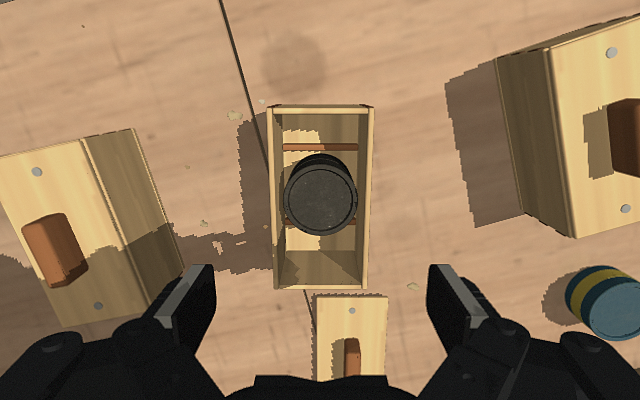

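The lid lies flat at (352,335). The open box holds the tin at (320,200), and both other boxes are shut. I turn 90°, set the fingers to about 70 mm, go into the box and grip the tin.

Request:
move_arm:
  targets: [-1, 0, 0, -8, 0.82, 0, 0, 0, -8, 0.82, 0, 0, 0, -8, 0.82, 0, 0, 0, -8, 0.82, 0, 0, 0, -8, 0.82, 0, 0, 0, -8, 0.82, 0, 0, 0, -8, 0.82, 0, 0, 0, -8, 0.82, 0, 0, 0, -8, 0.82, 0, 0, 0, -8, 0.82, 0, 0, 0, -8, 0.82, 0, 0, 0, -2, 0.82, 0, 0, -25, 0, 0.82, 0, 0, -25, 0, 0.82, 0, 0, -15, 0, 0.82, 0, 0, 0, 0, 0.82]

```text
time: 15.7
position: [515.6, 62.2, 86.6]
orientation: [[0.24, 0.971, -0.003], [0.971, -0.24, 0.0], [-0.001, -0.003, -1.0]]
wrist_force: [-0.2, -0.5, 1.4]
grip_width: 0.821
```

Run:
```python
from w import *
look('w6',bar=(52,58),lid=(60,69))
```

```text
TCP [515.6  62.2  86.6] yaw y -13.9 F [-0.2 -0.5  1.4] t 15.7
bar [191 175 263   5 711] [524.7  95.2] [  1.  128.6] 76.3 z 54.9
bar [201 190  12  79 297] [459.8  82.4] [43.   1.2] 76.6 z 55.3
bar [ 272  190  101   95 7339] [516.7  62.6] [52.5 52.8] 34.2 z 53.7
bar [433 190  12  80 322] [575.9  52.4] [45.7  1.1] 76.0 z 55.2
bar [238 287 166   8 950] [508.2  33.5] [ 2.3 91.2] 76.0 z 55.1
lid [ 187  178  272   99 4897] [518.9  71.9] [ 49.4 128.5] 75.8 z 65.8
lid [ 236  294  170   14 2018] [508.1  32.1] [ 5. 88.] 76.7 z 65.3
```

View pics/w6.png

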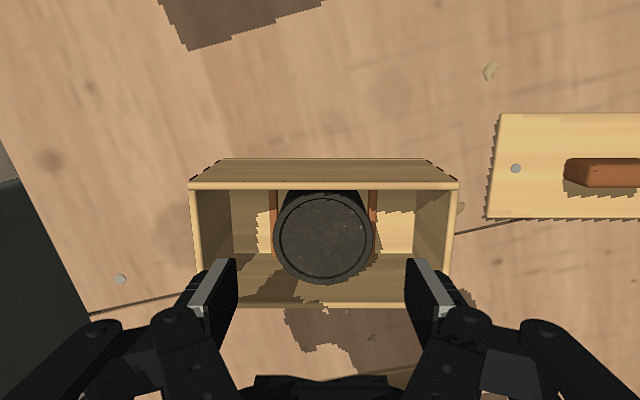

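The tin is centred at (322,238), with the fingers on its own-x sides. I descend and grip it.

Request:
move_arm:
  targets: [1, 0, -15, 0, 0.82, 0, 0, -15, 0, 0.82, 0, 0, -15, 0, 0.82, 0, 0, -12, 0, 0.82, 0, 0, -8, 0, 0.82, 0, 0, -2, 0, 0.82, 0, 0, 0, 0, 0.82, 0, 0, 0, 0, 0, 0, 0, 0, 0, 0, 0, 0, 0, 0, 0, 0, 0, 0, 0, 0, 0, 0, 0, 0, 0]

```text
time: 16.95
position: [517.5, 62.3, 22.3]
orientation: [[0.24, 0.971, 0.001], [0.971, -0.24, -0.0], [0.0, 0.001, -1.0]]
wrist_force: [-1.8, 0.6, 6.2]
grip_width: 0.592
```

Request:
move_arm:
  targets: [0, 0, 4, 0, 0, 0, 0, 8, 0, 0, 0, 0, 15, 0, 0, 0, 0, 25, 0, 0, 0, 0, 30, 0, 0, 0, 0, 30, 0, 0, 0, 0, 28, 0, 0, 0, 0, 0, 0, 0, 0, 0, 0, 0, 0]

```text
time: 17.85
position: [517.1, 62.3, 161.5]
orientation: [[0.24, 0.971, 0.001], [0.971, -0.24, -0.0], [0.0, 0.001, -1.0]]
wrist_force: [0.1, -0.5, -6.1]
grip_width: 0.592
```

The tin is out (about 6 N). I carry it over the block.

Request:
move_arm:
  targets: [-4.2, -33.6, 0, 0, 0, -4.2, -33.6, 0, 0, 0, -4.2, -33.6, 0, 0, 0, -4.2, -33.6, 0, 0, 0, -4.2, -33.6, 0, 0, 0, -4.2, -33.6, 0, 0, 0, -4.2, -33.6, 0, 0, 0, -4.2, -33.6, 0, 0, 0, -4.2, -33.6, 0, 0, 0, -4.2, -33.6, 0, 0, 0, -4.2, -33.6, 0, 0, 0, -4.2, -33.6, 0, 0, 0, 0, 0, 0, 0, 0, 0, 0, 0, 0, 0]

```text
time: 19.25
position: [465.5, -340.6, 159.3]
orientation: [[0.241, 0.97, -0.002], [0.97, -0.241, 0.003], [0.002, -0.003, -1.0]]
wrist_force: [0.0, 0.3, -4.6]
grip_width: 0.59
```

Run:
```python
from w import *
look('w7',bar=(15,32),lid=(100,260))
```

```text
TCP [ 465.5 -340.6  159.3] yaw y -14.0 F [ 0.   0.3 -4.6] t 19.25
bar [ 582   16   58  169 4969] [ 695.3 -336.4] [ 41.  126.6] 0.2 z 25.7
bar [  213    78   212   168 16800] [ 464.  -342.1] [110.1 135.1] 27.5 z 22.4
bar [627 380  13  20 155] [ 712.  -610.5] [23.9  6.6] 66.1 z 18.1
lid [   20   203   602   197 56391] [ 468.2 -340.5] [ 52.9 124.9] 88.9 z 215.7
```

View pics/w7.png

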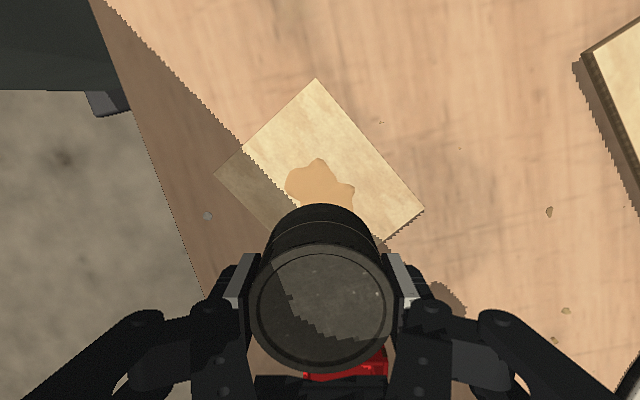

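The tin hangs at (325,310) over the block, whose patch is at (320,185). I lower it, slowly at the end.

Request:
move_arm:
  targets: [0, 0, -20, 0, 0, 0, 0, -30, 0, 0, 0, 0, -25, 0, 0, 0, 0, -15, 0, 0, 0, 0, -10, 0, 0, 0, 0, -6, 0, 0, 0, 0, -4, 0, 0, 0, 0, -3, 0, 0, 0, 0, -2, 0, 0, 0, 0, -1, 0, 0, 0, 0, 0, 0, 0, 0, 0, 0, 0, 0]

```text
time: 20.5
position: [466.7, -341.0, 45.5]
orientation: [[0.24, 0.971, 0.0], [0.971, -0.24, -0.0], [-0.0, 0.0, -1.0]]
wrist_force: [-0.0, 0.2, -4.7]
grip_width: 0.592
```

Request:
move_arm:
  targets: [0, 0, -2, 0, 0, 0, 0, -1, 0, 0, 0, 0, -1, 0, 0, 0, 0, -0.5, 0, 0, 0, 0, 0, 0, 0, 0, 0, 0, 0, 0]

```text
time: 21.1
position: [466.6, -340.9, 40.8]
orientation: [[0.24, 0.971, -0.0], [0.971, -0.24, 0.0], [-0.0, -0.0, -1.0]]
wrist_force: [0.1, -0.1, -4.8]
grip_width: 0.591
```

Request:
move_arm:
  targets: [0, 0, -0.5, 0, 0, 0, 0, -0.5, 0, 0, 0, 0, -0.3, 0, 0, 0, 0, 0, 0, 0, 0, 0, 0, 0, 0]

```text
time: 21.6
position: [466.6, -340.9, 39.5]
orientation: [[0.24, 0.971, -0.0], [0.971, -0.24, -0.0], [-0.0, -0.0, -1.0]]
wrist_force: [-0.3, 0.4, -4.3]
grip_width: 0.592
```

Request:
move_arm:
  targets: [0, 0, -0.5, 0, 0, 0, 0, -0.5, 0, 0, 0, 0, 0, 0, 0, 0, 0, 0, 0, 0]

```text
time: 22.0
position: [466.7, -341.0, 39.3]
orientation: [[0.24, 0.971, 0.0], [0.971, -0.24, -0.0], [-0.0, 0.0, -1.0]]
wrist_force: [-3.3, 1.7, 5.9]
grip_width: 0.593
```

The tin has touched down, so I release it and retreat.

Request:
move_arm:
  targets: [0, 0, 0.5, 0, 0.9, 0, 0, 0, 0, 0.9, 0, 0, 0, 0, 0.9, 0, 0, 0, 0, 0.9, 0, 0, 10, 0, 0.9, 0, 0, 30, 0, 0.9, 0, 0, 40, 0, 0.9, 0, 0, 40, 0, 0.9, 0, 30, 40, 0, 0.9, 0, 30, 30, 0, 0.9, -10, 30, 20, 0, 0.9, -10, 30, 0, 0, 0.9, 0, 0, 0, 0, 0.9, 0, 0, 0, 0, 0.9]

```text
time: 23.4
position: [446.8, -220.7, 249.9]
orientation: [[0.239, 0.971, 0.001], [0.971, -0.239, -0.001], [-0.001, 0.001, -1.0]]
wrist_force: [0.3, -1.0, -0.2]
grip_width: 0.902
```

Run:
```python
from h import *
p,d,i=cloud('top'); P=full(i,d); o=get_obs(); print(o['position'],o['wrist_force'])
save('end',cv2.resize(p[130:270,150:480],None,fx=2.4,fy=2.4,interpolation=cv2.INTER_CUBIC))
for n,(u,v,lo,hi) in dict(a=(230,215,58,80),b=(287,214,58,80),c=(336,218,58,80),tin=(403,228,60,80),lid=(290,168,5,18),wax=(222,170,22,60),off=(353,174,13,33),mug=(182,181,22,95)).items():
    W=P[v-28:v+28,u-28:u+28]; m=((W[...,2]>lo)&(W[...,2]<hi)).astype(np.uint8)
    k,l,s,c=cv2.connectedComponentsWithStats(m)
    if k<2: print(n,'none'); continue
    b=1+np.argmax(s[1:,4]); Q=W[l==b]; r=cv2.minAreaRect(Q[:,:2].astype(np.float32)); print(n,s[b,4],np.round(r[0]),np.round(r[1]),round(r[2],1),'z',np.round(np.median(Q[:,2])))
```

```text
[ 446.94460348 -221.29880309  249.47303964] [ 0.24354855  0.31542175 -0.36391208]
a 686 [517. 253.] [128.  69.] 4.4 z 72.0
b 115 [517.  64.] [ 68. 124.] 75.9 z 66.0
c 664 [ 499. -108.] [ 68. 123.] 89.1 z 72.0
tin none
lid 564 [687.  49.] [ 76. 139.] 75.6 z 11.0
wax 216 [676. 284.] [56. 55.] 0.1 z 33.0
off 117 [ 657. -170.] [60. 31.] 74.4 z 29.0
mug 427 [635. 427.] [84. 67.] 74.3 z 53.0
```

View pics/end.png

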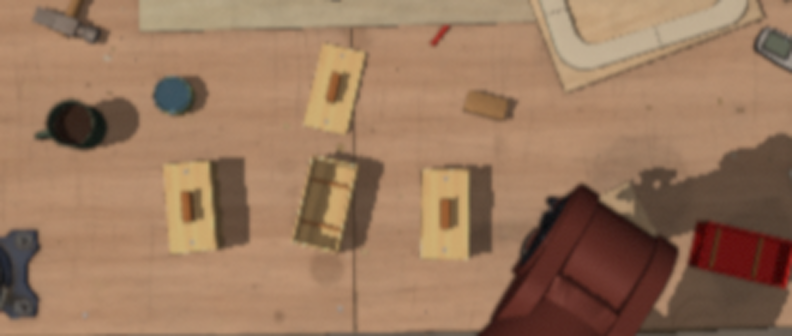

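Everything is in place in this view: the lid is at (335,88), the emptied box at (327,203) and the other two boxes are shut. The arm hides the block, so I clear it and check the tin by depth.

Request:
move_arm:
  targets: [-15, 35, 0, 0, 0.9, -15, 35, 0, 0, 0.9, -15, 35, 0, 0, 0.9, -15, 35, 0, 0, 0.9, -15, 35, 0, 0, 0.9, -15, 35, 0, 0, 0.9, 0, 0, 0, 0, 0.9, 0, 0, 0, 0, 0.9]

```text
time: 24.25
position: [357.2, -11.0, 249.2]
orientation: [[0.239, 0.971, 0.001], [0.971, -0.239, -0.0], [-0.0, 0.001, -1.0]]
wrist_force: [-0.2, -0.4, -0.3]
grip_width: 0.899
```

Run:
```python
from h import *
p,d,i=cloud('top'); P=full(i,d); print(get_obs()['position'])
W=P[200:256,375:431]
for n,lo,hi in(('tin',60,80),('block',15,30)):
    Q=W[(W[...,2]>lo)&(W[...,2]<hi)]; r=cv2.minAreaRect(Q[:,:2].astype(np.float32)); print(n,len(Q),r,np.median(Q[:,2]))
```

```text
[357.44397048 -11.54926965 249.13346141]
tin 192 ((469.0097961425781, -339.2026672363281), (50.894222259521484, 47.235565185546875), 89.50444793701172) 70.32058217397412
block 960 ((466.2592468261719, -340.5670166015625), (110.44298553466797, 136.2996063232422), 27.632020950317383) 22.464587493573163
```

The tin stands upright at the block's centre (top at about 71 mm), so I hand in.

```bash
python3 -c "
from station import *
print(close_job())"
```

```text
the job is handed in; nothing more can be done
None
```

The job is done and handed in. I don't know the verdict, because the hand-in reports none.

- **Finding the heavy box:** box_a weighed about 3 N and box_b about 7.2 N. These match the stated light and heavy weights, so box_b is the heavy one and I did not lift box_c. I set both lifted boxes back where they stood.
- **Opening and placing:** I laid box_b's lid flat on the free bench at about (687, 49) mm. I then set its tin down on the block, with about 10 N of contact just before release.
- **Last checks:**
  - The tin stands upright at the block's centre, with its top at about 71 mm against 73 expected.
  - The boxes are within about 3 mm of their starts, and box_a and box_c are shut.
  - The bystanders moved no more than about 1 mm.
  - The arm is clear of everything, and the run took about 24 of the 72 s.
- **What disagreed:**
  - The block's faces measure 110 x 136 mm, turned 27.5°. The stated 161 x 171 mm matches only its straight bounding box.
  - The first look for the tin after release failed because the arm hid the block. It was found once the arm moved away.
  - The tin's own weight on the block was not measured. The arm felt 4.3 to 6.1 N while carrying it, inside the required 3 to 8 N.

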